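# Open the block incubator to its stop and load a reagent bottle

## Task

Swing the lid of the little block incubator all the way open until it is pressed firmly back against the rubber buffer of its stop screw, but do not force the stop; the lid must then stand there by itself. Then take the amber reagent bottle from the worktop and stand it in the free bottle well of the incubator's block, pushed right down and upright, leaving the bottle that is already in the block and the small white dropper bottle alone.

Things in the scene. Friction and masses are not known exactly. Their poses are not given: they have to be found in the camera images.
- incubator: white block incubator (dry-block warmer) fixed on the worktop: housing 130 (its x) x 160 (y) x 80 mm high, origin at the centre of its underside. Its x axis points away from the control panel at the front, which faces the robot; y to its left. A white lid 37 mm high covers it, hinged along its left side (parallel to its x); on its free right edge sits a dark pull tab.
- hood (a joint): lid hinge angle, rad: 0 shut, growing as the free right edge swings up and over to the left; starts at 0 to 0.12. The hinge is stiff (about 0.35 N m friction, lid 0.24 kg): the lid stays where it is left. The stop meets it between 1.6 and 1.9, depending on how far its screw was last wound out: different every time, to be felt.
- lid_hinge (a point): the middle of the hinge line, 75 mm left of the housing's centre and 80 mm above the worktop; the lid turns about the incubator's x axis through this point. Mind the room: a 354 mm high navy analyser stands close behind, its front at x = 0.56 to 0.60 for y from -0.17 to 0.20, so keep the wrist well in front of it when crossing (x of 0.44 to 0.50 is clear)
- lid_tab (a point): centre of the grip of the lid's pull tab, a dark flat-sided bar 18 mm wide (along the hinge line), 14 mm thick, sticking out 43 mm from the lid's edge; this point is 30 mm from that edge, 182 mm from the hinge line and 18 mm above it when shut. Can be pinched from above across the 18 mm; it turns between the fingers as the lid swings. Open, it points up at about z = 0.26.
- stop_post: the stop: steel bracket 30 mm wide and 152 mm high left of the incubator, its screw 135 mm above the worktop ending in a rubber buffer that meets the lid's outer face 60 mm from the hinge; origin and axes as the incubator's. It yields (1 to 3 N per mm at the tab). Firm: over 5 N on it (about 4 N at the tab, 2 of them hinge friction). Forced: over 55 N (20 N at the tab).
- bottle_block: aluminium block 100 (its x) x 50 x 60 mm high in the incubator, beside a second block with small tube holes (which of them lies nearer the hinge differs); origin at the centre of its underside, axes as the incubator's, top 74 mm above the worktop. Two round wells 30.6 mm wide, 32 mm deep, 24 mm before and behind its centre; the rear one (+x) holds a bottle, the front one is free.
- free_well (a point): centre of the mouth of the free well, level with the block's top (74 mm above the worktop)
- reagent_mid (a point): amber reagent bottle loose on the worktop, right of the incubator, about 40 g: its centre, half-way up (33.5 mm). Round body 29 mm in diameter and 44 mm high, black cap 20 mm in diameter from 44 to 58 mm, narrow tip up to 67 mm. Pinch cap or body. When it stands home in the well this point is 1.5 mm above the well's mouth.
- neighbour_mid (a point): centre (half-way up) of the same kind of bottle that already stands in the rear well; leave it there
- dropper_mid (a point): centre (half-way up, 28 mm) of a smaller white dropper bottle, 24 mm in diameter and 56 mm high, on the worktop; not part of the job
Things that resemble listed ones, but are neither listed nor needed, are in the scene too. What is shaped like the part that bears reagent_mid but pink or yellow is not meant.

How it is judged:
By the outcome, as a careful person would: the job done as asked, in the order asked, and still so for the second after the job is handed in, with the robot touching nothing.
It also fails if it takes over 70 s, if anything falls off the work surface, if the arm or the gripper's body presses on something with over 40 N, if the wrist force passes 120 N, or if a joint passes its speed limit or range.

## Robot

A 6-joint arm with a two-finger parallel gripper is mounted at the origin on a cart in front of the work surface, level with it; the furniture and walls round the work are solid. World frame = base frame: x ahead of the robot, y to its left, z up, the work surface at z = 0. Lengths are in m, angles in degrees, forces in N, time in s.
With the tool pointing down it reaches from about 0.375 to 0.9 m from the base axis. Payload 3.1 kg.
Tool frame: the origin (TCP) lies at the very end of the fingers, on their centre line; the grasp point (between the pads) lies 19 mm behind it; z points along the fingers, y is the direction in which the jaws open and shut (so a half turn about z gives the same grasp; the last joint's range is limited). The gripper opens to 87 mm and grips with 3 to 60 N. Pads are 19 mm wide; open, the fingers measure 117 mm over their backs; the gripper's body (75 mm by 190 mm) begins 51 mm behind the grasp point.
Start: joints at [-77.607, 30.224, 82.088, -0, 67.689, -10.227], TCP at [0.24, -0.577, 0.223] pointing down, gripper open.
Joint ranges: [-176.69, 176.69], [-43.24, 126.21], [12.49, 139.97], [-82, 262], [0, 151.66], [-163.58, 163.58]. Speed limits (degrees/s): [159.86, 159.86, 180, 180, 180, 180].

## Interface

Orientations are given as a 3x3 rotation matrix whose columns are the frame's x, y, z axes.
In Python, from rig import read_state, capture, hand_in gives the robot as it stands. The module is installed in compiled form; this text tells all that it offers.
- The arm moves only by the tool send_rows, never from a script. Its argument "moves" is one flat list of numbers, 7 for each row, row after row: the turn, a rotation vector about the world's x, y, z in degrees, then the shift along the world's x, y, z in cm, then the gripper's target within -1 to 1 (fully open at 1, half-way at 0, shut at -1). In form: [rx, ry, rz, tx, ty, tz, hand, rx, ry, rz, tx, ty, tz, hand, ...]. A call has 1 to 20 rows; each row shifts and turns the commanded pose from where the row before left it; what a row does not reach is not made up. A row lasts 1/10 s, in which the tool goes at most 50 mm and 8.59 degrees, less where a joint would pass 70% of its speed; a pose out of reach is approached as far as the arm can. A call with a gripper value outside its range is refused whole. The fingers move at their own pace and stop on an object; the grip force is fixed at half the most. Time passes only in rows, so rows that do not move let the fingers close. It gives the time, the measured TCP pose, the force and the opening at its end, in the units of the state.
- read_state(): the state, without advancing time (a new reading comes with each control period).
- capture(name): name is "side" or "top"; returns a dict with "pixels" (480x640x3 uint8, red, green, blue), "vertical_fov" (degrees; the focal length in pixels is half the picture's height over the tangent of half this angle, whatever the lens; pixels are square), "cx", "cy" (the principal point, pixels), "dist" ([k1, k2, p1, p2, k3] as OpenCV has them; the pictures are not rectified), "rvec" (rotation vector, rad) and "tvec" (3), from world to camera coordinates, as OpenCV has them. Camera axes: x right, y down, z forward; pixel columns grow to the right and rows downward; lengths in m; the calibration is good to about 2 mm. A picture is of the moment at which its call begins. There is no depth.
- hand_in(): hands the job in, once; it reports no verdict.
The state is a dict: "time_s": time; "joint_positions": joint angles; "qvel": joint speeds; "tau": joint torques, N m; "position": TCP position; "tcp_rot": TCP orientation; "force": force on the tool from outside, world axes, zero at the start; "moment": the same for the moment, N m; "opening": opening from 0.0 (shut) to 1.0 (fully open).
Only numpy, scipy, OpenCV 4.12 (cv2) and the standard library are available. Lean on these libraries where they do the work, as an engineer would, in place of code of your own. Each camera call takes 0.05 s, during which the arm holds its last target.

## Working session

There is one attempt and no reset: what is moved stays moved. The work goes in short steps, Python scripts to look and compute and a tool call to move; the robot and the scene stay as the last step left them, time stands still between calls to the robot, and variables do not carry over. Pictures are saved under pics/ and viewed, and the job is handed in when it is done.

Besides the shell and the picture viewer there is one more tool, called after "Request:" by a JSON object that holds its "name" and its "arguments". send_rows: Moves the arm, as the interface text tells. Its arguments: {"type":"object","properties":{"moves":{"type":"array","items":{"type":"number"}}},"required":["moves"]}

```bash
mkdir -p pics
python3 - <<'E'
from rig import *
import cv2,numpy as np,pickle
s=read_state(); print(s['time_s'],s['position'],s['tcp_rot'],s['opening'])
for n in('side','top'):
    c=capture(n); pickle.dump(c,open(f'{n}0.pkl','wb'))
    cv2.imwrite(f'pics/{n}0.png',c['pixels'][:,:,::-1])
    print(n,{k:v for k,v in c.items() if k!='pixels'}, -cv2.Rodrigues(np.array(c['rvec']))[0].T@np.array(c['tvec']))
E
```

```text
0.0 [ 0.2402399  -0.57618003  0.2215715 ] [[ 9.23082545e-01  3.84601585e-01 -4.86691697e-04]
 [ 3.84601718e-01 -9.23080184e-01  2.11965393e-03]
 [ 3.65966797e-04 -2.14379800e-03 -9.99997635e-01]] 1.0009001431507893
side {'vertical_fov': 44.62392963706437, 'cx': 318.52734839008554, 'cy': 237.51636051678176, 'dist': array([0.05126662, 0.        , 0.        , 0.        , 0.        ]), 'rvec': array([ 2.39162288,  0.21019598, -0.07311058]), 'tvec': array([-0.43171212, -0.0394498 ,  1.36709804])} [ 0.58311181 -0.86551188  0.98374717]
top {'vertical_fov': 57.26265539906409, 'cx': 316.150180058718, 'cy': 240.67902304773182, 'dist': array([-0.08144104,  0.        ,  0.        ,  0.        ,  0.        ]), 'rvec': array([ 2.13158933, -2.17474092,  0.13748914]), 'tvec': array([-0.05574232,  0.46521643,  1.11479568])} [ 0.31584187 -0.06612126  1.16540758]
```

```bash
ls pics
```

```text
side0.png
top0.png
```

View pics/side0.png

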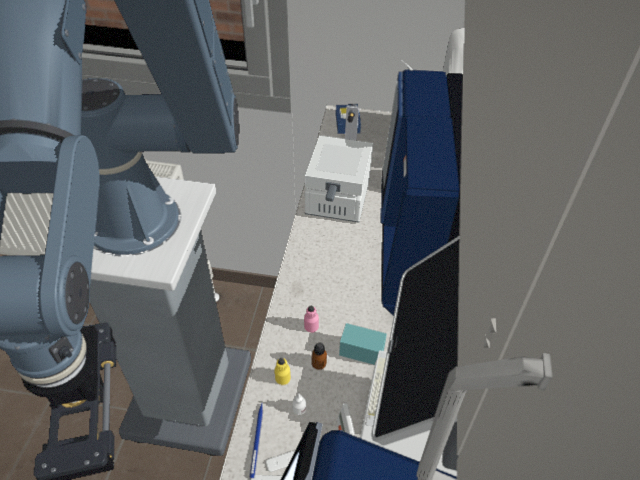

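View pics/top0.png

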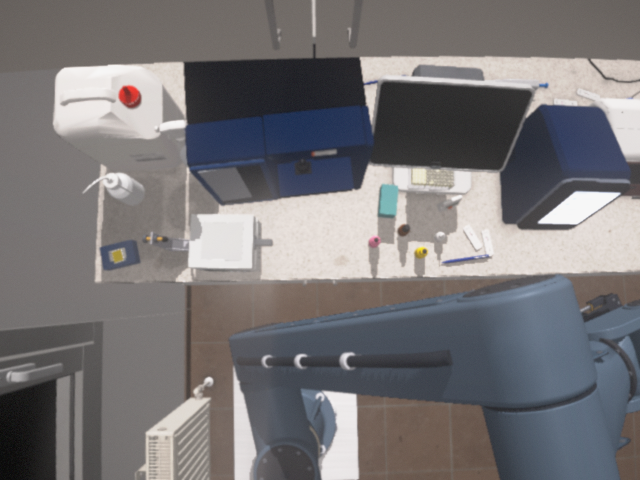

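Side view: candidates for the bottle are pink (311,320), yellow (283,371), amber (319,356) and the white dropper (299,405). In the top view they are at (374,241), (421,252), (404,229) and (440,236). The amber one is the target. I'll check it in close crops.

Run:
```python
import cv2,numpy as np
a=cv2.imread('pics/side0.png');b=cv2.imread('pics/top0.png')
def cr(im,x,y,w,h,s): return cv2.resize(im[y:y+h,x:x+w],None,fx=s,fy=s,interpolation=cv2.INTER_CUBIC)
cv2.imwrite('pics/c_side_bot.png',cr(a,260,295,130,125,6)[:600,:800])
cv2.imwrite('pics/c_side_inc.png',cr(a,290,95,110,130,4.6))
cv2.imwrite('pics/c_top_bot.png',cr(b,350,175,120,95,6))
cv2.imwrite('pics/c_top_inc.png',cr(b,130,195,150,90,5))
```

```text
(no output)
```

View pics/c_side_bot.png

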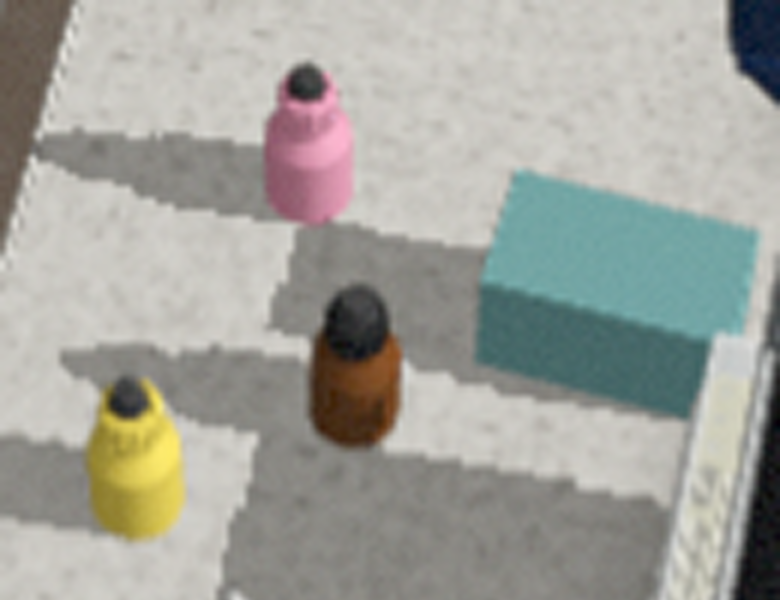

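View pics/c_side_inc.png

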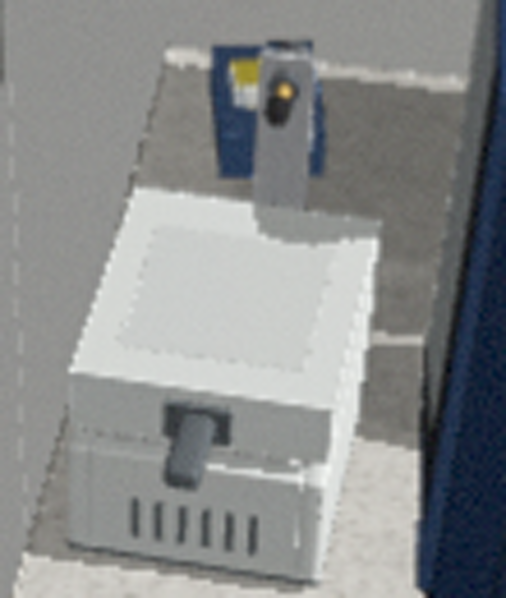

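View pics/c_top_bot.png

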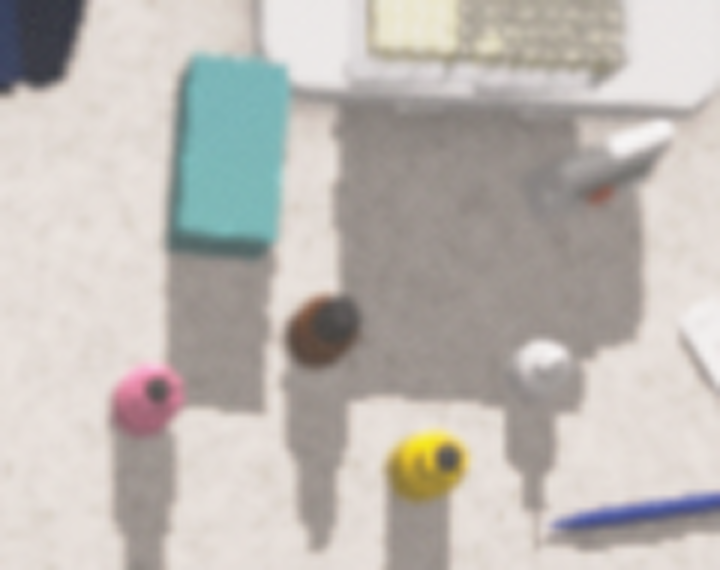

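View pics/c_top_inc.png

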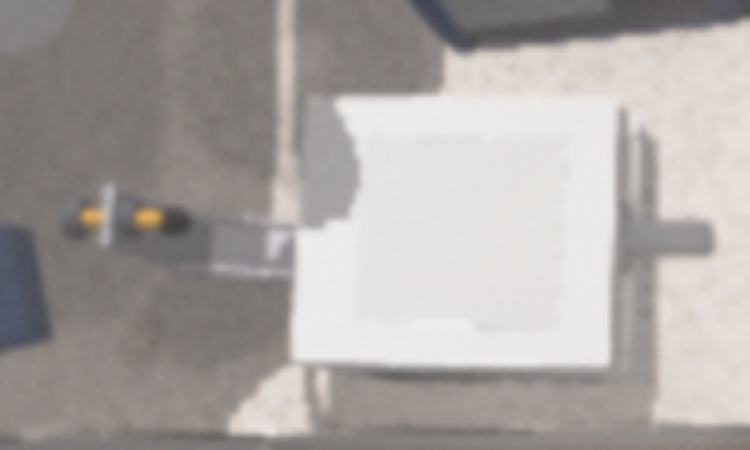

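```bash
cat > h.py <<'E'
import cv2,numpy as np,pickle
from scipy.optimize import least_squares
def cam(c):
    f=240/np.tan(np.radians(c['vertical_fov'])/2)
    K=np.array([[f,0,c['cx']],[0,f,c['cy']],[0,0,1.]])
    return K,np.array(c['dist'],float),np.array(c['rvec'],float),np.array(c['tvec'],float)
def proj(c,P):
    K,d,r,t=cam(c); return cv2.projectPoints(np.atleast_2d(P).astype(float),r,t,K,d)[0][:,0]
def ray(c,uv):
    K,d,r,t=cam(c); R=cv2.Rodrigues(r)[0]
    n=cv2.undistortPoints(np.array([[uv]],float),K,d)[0,0]
    return -R.T@t, R.T@np.array([n[0],n[1],1.])
def atz(c,uv,z):
    o,d=ray(c,uv); return o+d*(z-o[2])/d[2]
def tri(c1,u1,c2,u2):
    P0=atz(c1,u1,0.05)
    r=least_squares(lambda P:np.r_[proj(c1,P)[0]-u1,proj(c2,P)[0]-u2],P0)
    return r.x,r.fun
def un(p,off,s): return (np.array(p)+.5)/s-.5+off
S=pickle.load(open('side0.pkl','rb'));T=pickle.load(open('top0.pkl','rb'))
E
python3 - <<'E'
from h import *
np.set_printoptions(precision=4,suppress=True)
s=lambda p:un(p,(290,95),4.6); t=lambda p:un(p,(130,195),5.)
R,L,TP=-.077,'L',.117
obs=[ # cam, px, local(x,y,z) lid?
(T,t((620,97)),(.065,R,.117),1),(T,t((610,366)),(-.065,R,.117),1),(T,t((295,360)),(-.065,L,.117),1),(T,t((303,96)),(.065,L,.117),1),
(S,s((70,373)),(-.065,R,.117),1),(S,s((332,410)),(.065,R,.117),1),(S,s((137,190)),(-.065,L,.117),1),(S,s((378,238)),(.065,L,.117),1),
(S,s((67,545)),(-.065,-.08,0),0),(S,s((318,582)),(.065,-.08,0),0),
(T,t((713,238)),(0,.075-.195,.105),1)]
def world(q,p,lid):
    x,y,a,h,l=q; p=[l if v=='L' else v for v in p]; p=np.array(p,float)
    if lid:
        dy,dz=p[1]-.075,p[2]-.08; dz0=dz
        # right edge (-y) swings up
        c,sn=np.cos(h),np.sin(h); p=np.array([p[0],.075+dy*c+dz*sn,.08-dy*sn+dz*c])
    return np.array([x+p[0]*np.cos(a)-p[1]*np.sin(a),y+p[0]*np.sin(a)+p[1]*np.cos(a),p[2]])
f=lambda q:np.concatenate([proj(c,world(q,p,l))[0]-u for c,u,p,l in obs])
r=least_squares(f,[.45,.25,0,.05,.08],loss='soft_l1')
print(r.x,np.degrees(r.x[2])); print(f(r.x).reshape(-1,2))
print('tab',world(r.x,(0,.075-.182,.098),1),'hinge',world(r.x,(0,.075,.08),0))
for y in(.0,-.05,.05,.025,-.025): print('well',y,world(r.x,(-.024,y,.074),0))
# bottles
s=lambda p:un(p,(260,295),6); t=lambda p:un(p,(350,175),6)
for n,a,b in(('amber cap top',(358,300),(338,316)),('yellow top',(127,388),(449,457)),('pink',(307,72),(157,389)),('dropper',None,None)):
    if a: 
        P,e=tri(S,s(a),T,t(b)); print(n,P,e)
# amber fit: silhouette centre extents
print('amber base on z=0 side',atz(S,s((353,430)),0.0))
print('post buf', tri(S,un((272,108),(290,95),4.6),T,un((185,219),(130,195),5)))
E
```

```text
[ 0.4574  0.1645 -0.0398  0.0284  0.0751] -2.280282863737687
[[-0.4863  0.4028]
 [-0.5818  0.2896]
 [-0.1005  0.2218]
 [ 1.3334 -0.1142]
 [-0.5975  0.0808]
 [ 0.4752  0.6794]
 [-0.6848 -0.2092]
 [ 0.8382 -3.1794]
 [ 0.2681  2.5454]
 [ 0.0211  3.1179]
 [-1.6724 -0.2474]]
tab [0.4531 0.0582 0.1032] hinge [0.4604 0.2395 0.08  ]
well 0.0 [0.4334 0.1655 0.074 ]
well -0.05 [0.4314 0.1155 0.074 ]
well 0.05 [0.4354 0.2154 0.074 ]
well 0.025 [0.4344 0.1905 0.074 ]
well -0.025 [0.4324 0.1405 0.074 ]
amber cap top [ 0.4902 -0.2941  0.0629] [-0.1842  0.0281 -0.0826 -0.2463]
yellow top [ 0.4283 -0.3378  0.066 ] [-0.0568  0.0066 -0.0273 -0.0763]
pink [ 0.46   -0.2155  0.0659] [-0.1552  0.0233 -0.0659 -0.1958]
amber base on z=0 side [ 0.4908 -0.3021  0.    ]
post buf (array([0.461 , 0.289 , 0.1438]), array([ 0.3259, -0.073 ,  0.0958,  0.3175]))
```

Request:
{"name": "send_rows", "arguments": {"moves": [0,0,4.07,1.33,3.96,-0.2,0,0,0,4.07,1.33,3.96,-0.2,0,0,0,4.07,1.33,3.96,-0.2,0,0,0,4.07,1.33,3.96,-0.2,0,0,0,4.07,1.33,3.96,-0.2,0,0,0,4.07,1.33,3.96,-0.2,0,0,0,4.07,1.33,3.96,-0.2,0,0,0,4.07,1.33,3.96,-0.2,0,0,0,4.07,1.33,3.96,-0.2,0,0,0,4.07,1.33,3.96,-0.2,0,0,0,4.07,1.33,3.96,-0.2,0,0,0,4.07,1.33,3.96,-0.2,0,0,0,4.07,1.33,3.96,-0.2,0,0,0,4.07,1.33,3.96,-0.2,0,0,0,4.07,1.33,3.96,-0.2,0,0,0,4.07,1.33,3.96,-0.2,0,0,0,0,0,0,0,0]}}

```text
time_s: 1.8
position: [0.454, 0.0607, 0.1903]
tcp_rot: [[0.032, 0.999, 0.001], [0.999, -0.032, 0.001], [0.001, 0.001, -1.0]]
force: [-0.3, -0.8, -0.1]
opening: 0.497
```

```bash
cat >> h.py <<'E'
def snap(tag,side=None,top=None):
    from rig import capture
    for n,b in(('side',side),('top',top)):
        if b is None: continue
        c=capture(n); pickle.dump(c,open(f'{n}_{tag}.pkl','wb'))
        x,y,w,h=b; s=min(760/w,580/h)
        cv2.imwrite(f'pics/{n}_{tag}.png',cv2.resize(c['pixels'][y:y+h,x:x+w,::-1],None,fx=s,fy=s,interpolation=cv2.INTER_CUBIC)); print(n,'off',x,y,'scale',s)
E
python3 - <<'E'
from h import *
from rig import read_state
np.set_printoptions(precision=4,suppress=True)
snap('a',(280,60,130,170),(130,160,160,120))
s=read_state();print(s['time_s'],s['position'],s['tcp_rot'],s['force'],s['joint_positions'],s['opening'])
E
```

```text
side off 280 60 scale 3.411764705882353
top off 130 160 scale 4.75
1.9 [0.4528 0.0575 0.1902] [[ 0.037   0.9993 -0.001 ]
 [ 0.9993 -0.037  -0.0003]
 [-0.0003 -0.001  -1.    ]] [-0.0937 -1.0741  0.1095] [ -6.8221  20.2434 107.5462  -0.0296  52.2645  -4.6832] 0.5024509643910529
```

View pics/side_a.png

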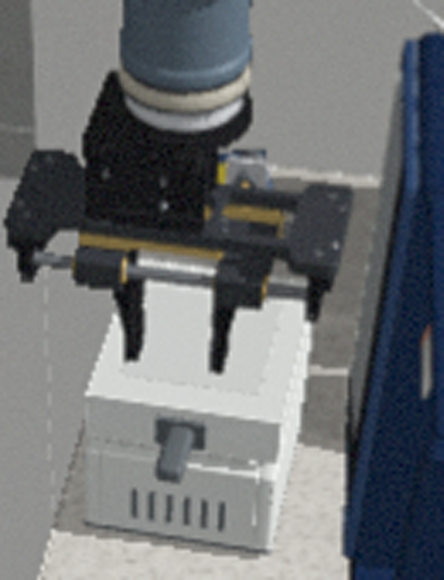

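View pics/top_a.png

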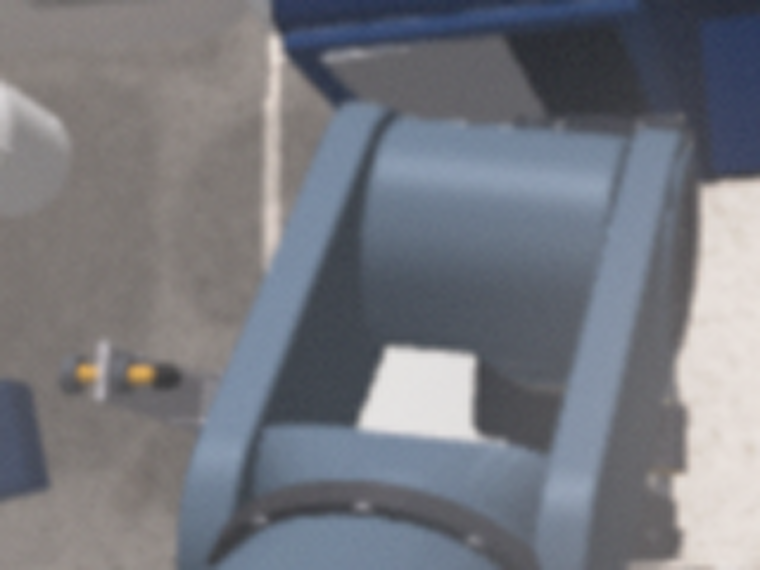

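Run:
```python
from h import *
c=pickle.load(open('side_a.pkl','rb'))
print(proj(c,[[.4528,.0575,.1902],[.4531,.058,.103],[.4526,.046,.103]]))
print((175-.5*0)/3.41176+280, 440/3.41176+60, 172/3.41+280,468/3.41+60)
```

```text
[[330.77473393 165.05376187]
 [330.07410466 195.54675943]
 [328.96922342 199.2618767 ]]
331.2931741974817 188.96569512509672 330.4398826979472 197.2434017595308
```

Request:
{"name": "send_rows", "arguments": {"moves": [0,0,0,0.15,0,-2,0,0,0,0,0,0,-2,0,0,0,0,0,0,-2,0,0,0,0,0,0,-2,0,0,0,0,0,0,-1.6,0,0,0,0,0,0,-1.0,0,0,0,0,0,0,0,0]}}

```text
time_s: 2.6
position: [0.4537, 0.0556, 0.0836]
tcp_rot: [[0.042, 0.999, -0.003], [0.999, -0.042, 0.0], [0.0, -0.003, -1.0]]
force: [0.2, 0.5, -0.8]
opening: 0.497
```

Run:
```python
from h import *
snap('b',(280,90,130,140))
```

```text
side off 280 90 scale 4.142857142857143
```

View pics/side_b.png

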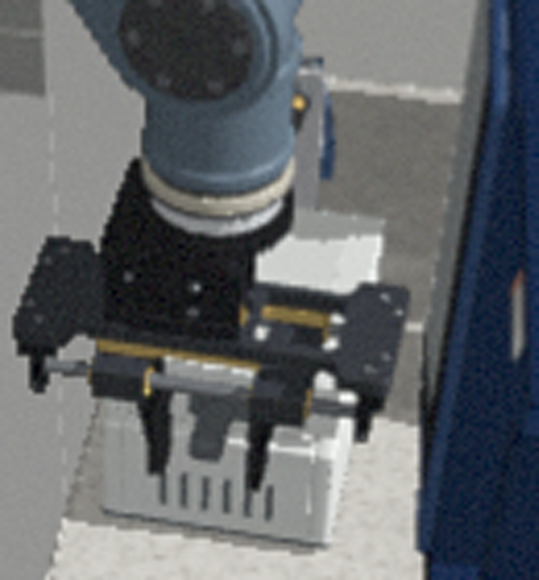

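The fingers straddle the tab (crop 208,430; fingertips at 158,470 and 255,487). Closing.

Request:
{"name": "send_rows", "arguments": {"moves": [0,0,0,0,0,0,-1,0,0,0,0,0,0,-1,0,0,0,0,0,0,-1,0,0,0,0,0,0,-1,0,0,0,0,0,0,-1,0,0,0,0,0,0,-1]}}

```text
time_s: 3.25
position: [0.4537, 0.0568, 0.0846]
tcp_rot: [[0.039, 0.999, -0.002], [0.999, -0.039, -0.0], [-0.0, -0.002, -1.0]]
force: [-2.2, -1.1, 0.9]
opening: 0.201
```

Run:
```python
import numpy as np
r=18.42;p=np.radians(np.linspace(7.36,93,21))
y=-r*np.cos(p);z=r*np.sin(p)
o=[]
for a,b in zip(np.diff(y),np.diff(z)): o+=[0,0,0,round(a*.04,2),round(a,2),round(b,2),-1]
print(o,sum(o[4::7]),sum(o[5::7]),y[-1]-y[0],z[-1]-z[0])
```

```text
[0, 0, 0, np.float64(0.01), np.float64(0.23), np.float64(1.36), -1, 0, 0, 0, np.float64(0.01), np.float64(0.33), np.float64(1.34), -1, 0, 0, 0, np.float64(0.02), np.float64(0.43), np.float64(1.31), -1, 0, 0, 0, np.float64(0.02), np.float64(0.52), np.float64(1.27), -1, 0, 0, 0, np.float64(0.02), np.float64(0.62), np.float64(1.23), -1, 0, 0, 0, np.float64(0.03), np.float64(0.71), np.float64(1.18), -1, 0, 0, 0, np.float64(0.03), np.float64(0.79), np.float64(1.12), -1, 0, 0, 0, np.float64(0.03), np.float64(0.87), np.float64(1.06), -1, 0, 0, 0, np.float64(0.04), np.float64(0.95), np.float64(0.99), -1, 0, 0, 0, np.float64(0.04), np.float64(1.02), np.float64(0.92), -1, 0, 0, 0, np.float64(0.04), np.float64(1.09), np.float64(0.84), -1, 0, 0, 0, np.float64(0.05), np.float64(1.15), np.float64(0.76), -1, 0, 0, 0, np.float64(0.05), np.float64(1.2), np.float64(0.67), -1, 0, 0, 0, np.float64(0.05), np.float64(1.25), np.float64(0.58), -1, 0, 0, 0, np.float64(0.05), np.float64(1.29), np.float64(0.48), -1, 0, 0, 0, np.float64(0.05), np.float64(1.32), np.float64(0.39), -1, 0, 0, 0, np.float64(0.05), np.float64(1.35), np.float64(0.29), -1, 0, 0, 0, np.float64(0.05), np.float64(1.36), np.float64(0.18), -1, 0, 0, 0, np.float64(0.05), np.float64(1.37), np.float64(0.08), -1, 0, 0, 0, np.float64(0.06), np.float64(1.38), np.float64(-0.02), -1] 19.23 16.029999999999998 19.23226293154316 16.035094198853415
```

Halfway first, then I'll check the forces.

Request:
{"name": "send_rows", "arguments": {"moves": [0,0,0,0.01,0.23,1.36,-1,0,0,0,0.01,0.33,1.34,-1,0,0,0,0.02,0.43,1.31,-1,0,0,0,0.02,0.52,1.27,-1,0,0,0,0.02,0.62,1.23,-1,0,0,0,0.03,0.71,1.18,-1,0,0,0,0.03,0.79,1.12,-1,0,0,0,0.03,0.87,1.06,-1]}}

```text
time_s: 4.05
position: [0.4553, 0.1017, 0.1829]
tcp_rot: [[0.039, 0.999, -0.002], [0.999, -0.039, -0.001], [-0.001, -0.002, -1.0]]
force: [-1.0, -0.7, -6.2]
opening: 0.203
```

Run:
```python
from h import *
snap('c',(280,60,130,170))
```

```text
side off 280 60 scale 3.411764705882353
```

View pics/side_c.png

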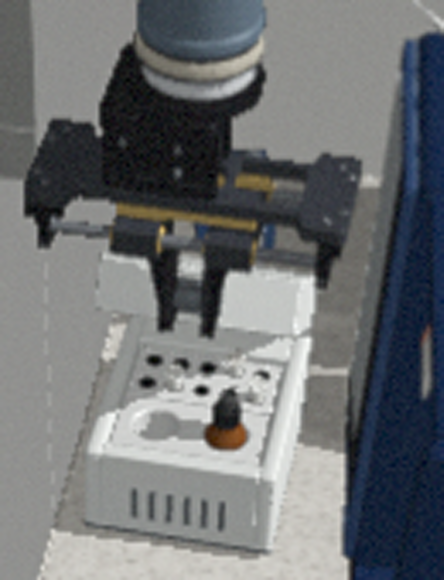

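The lid follows. The bottle block is on the right side (-y); the free well is at about (160,425) in the crop, left of the neighbour bottle at (226,430). Continuing the arc.

Request:
{"name": "send_rows", "arguments": {"moves": [0,0,0,0.04,0.95,0.99,-1,0,0,0,0.04,1.02,0.92,-1,0,0,0,0.04,1.09,0.84,-1,0,0,0,0.05,1.15,0.76,-1,0,0,0,0.05,1.2,0.67,-1,0,0,0,0.05,1.25,0.58,-1,0,0,0,0.05,1.29,0.48,-1,0,0,0,0.05,1.32,0.39,-1,0,0,0,0.05,1.35,0.29,-1,0,0,0,0.05,1.36,0.18,-1,0,0,0,0.05,1.37,0.08,-1,0,0,0,0.05,0.6,-0.02,-1]}}

```text
time_s: 5.3
position: [0.4609, 0.2425, 0.2449]
tcp_rot: [[0.038, 0.999, -0.003], [0.999, -0.038, -0.001], [-0.001, -0.003, -1.0]]
force: [-5.9, -3.8, -0.5]
opening: 0.205
```

Request:
{"name": "send_rows", "arguments": {"moves": [0,0,0,0,0,0,-1]}}

```text
time_s: 5.4
position: [0.4609, 0.2432, 0.2449]
tcp_rot: [[0.038, 0.999, -0.002], [0.999, -0.038, 0.002], [0.002, -0.002, -1.0]]
force: [-4.8, 1.1, -2.5]
opening: 0.206
```

Request:
{"name": "send_rows", "arguments": {"moves": [0,0,0,-0.05,0.5,-0.02,-1,0,0,0,0,0.5,-0.03,-1,0,0,0,0,0.5,-0.05,-1,0,0,0,0,0,0,-1]}}

```text
time_s: 5.8
position: [0.4614, 0.2573, 0.244]
tcp_rot: [[0.039, 0.999, -0.0], [0.999, -0.039, 0.001], [0.001, -0.0, -1.0]]
force: [-3.8, -0.1, -2.8]
opening: 0.206
```

Request:
{"name": "send_rows", "arguments": {"moves": [0,0,0,0,0.3,-0.03,-1,0,0,0,0,0,0,-1]}}

```text
time_s: 6.0
position: [0.4615, 0.2597, 0.2437]
tcp_rot: [[0.039, 0.999, -0.0], [0.999, -0.039, 0.0], [0.0, -0.0, -1.0]]
force: [-4.5, -2.1, -2.6]
opening: 0.202
```

Request:
{"name": "send_rows", "arguments": {"moves": [0,0,0,0,0.3,-0.04,-1,0,0,0,0,0,0,-1]}}

```text
time_s: 6.2
position: [0.4616, 0.2624, 0.2434]
tcp_rot: [[0.039, 0.999, 0.0], [0.999, -0.039, 0.0], [0.0, 0.0, -1.0]]
force: [-4.6, -2.3, -2.2]
opening: 0.202
```

Request:
{"name": "send_rows", "arguments": {"moves": [0,0,0,0,0.4,-0.06,-1,0,0,0,0,0,0,-1]}}

```text
time_s: 6.4
position: [0.4618, 0.2665, 0.2428]
tcp_rot: [[0.039, 0.999, 0.0], [0.999, -0.039, 0.001], [0.001, 0.0, -1.0]]
force: [-3.8, -2.9, -0.8]
opening: 0.208
```

Request:
{"name": "send_rows", "arguments": {"moves": [0,0,0,0,0.3,-0.05,-1,0,0,0,0,0,0,-1]}}

```text
time_s: 6.6
position: [0.4619, 0.2694, 0.2423]
tcp_rot: [[0.039, 0.999, 0.001], [0.999, -0.039, 0.0], [0.0, 0.001, -1.0]]
force: [-4.0, -2.6, -0.9]
opening: 0.206
```

Request:
{"name": "send_rows", "arguments": {"moves": [0,0,0,0,0.4,-0.07,-1,0,0,0,0,0,0,-1]}}

```text
time_s: 6.8
position: [0.462, 0.2736, 0.2415]
tcp_rot: [[0.039, 0.999, 0.001], [0.999, -0.039, 0.001], [0.001, 0.001, -1.0]]
force: [-3.4, -1.9, -0.9]
opening: 0.206
```

Run:
```python
from h import *
snap('d',(280,60,130,170),(130,160,160,120))
```

```text
side off 280 60 scale 3.411764705882353
top off 130 160 scale 4.75
```

View pics/side_d.png

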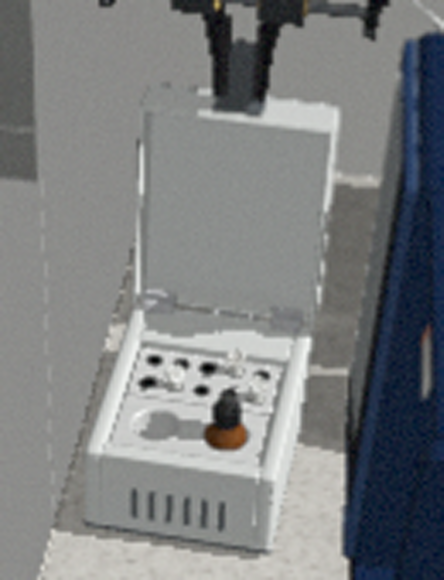

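View pics/top_d.png

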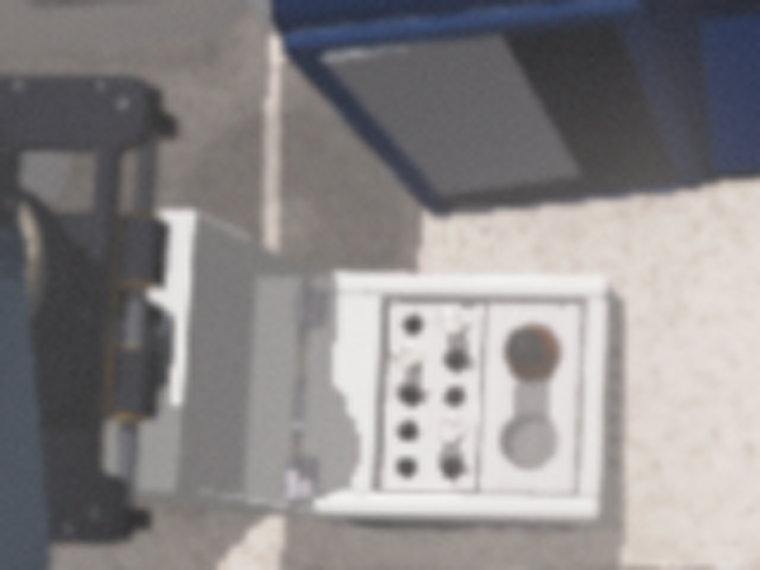

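Top view shows the free well at crop (528,442), with the neighbour at (532,350). The lid is just past vertical and has not reached the stop. Continuing to feel for it.

Request:
{"name": "send_rows", "arguments": {"moves": [0,0,0,0,0.4,-0.08,-1,0,0,0,0,0,0,-1]}}

```text
time_s: 7.1
position: [0.4622, 0.2776, 0.2407]
tcp_rot: [[0.039, 0.999, 0.001], [0.999, -0.039, 0.001], [0.001, 0.001, -1.0]]
force: [-1.5, -2.2, -0.3]
opening: 0.203
```

Request:
{"name": "send_rows", "arguments": {"moves": [0,0,0,0,0.3,-0.06,-1,0,0,0,0,0,0,-1]}}

```text
time_s: 7.3
position: [0.4623, 0.2806, 0.24]
tcp_rot: [[0.039, 0.999, 0.001], [0.999, -0.039, 0.0], [0.001, 0.001, -1.0]]
force: [-1.7, -1.6, -1.1]
opening: 0.204
```

Request:
{"name": "send_rows", "arguments": {"moves": [0,0,0,0,0.3,-0.06,-1,0,0,0,0,0,0,-1]}}

```text
time_s: 7.5
position: [0.4624, 0.2835, 0.2393]
tcp_rot: [[0.039, 0.999, 0.002], [0.999, -0.039, 0.0], [0.0, 0.002, -1.0]]
force: [0.1, -2.0, -1.7]
opening: 0.206
```

Request:
{"name": "send_rows", "arguments": {"moves": [0,0,0,0,0.3,-0.07,-1,0,0,0,0,0,0,-1]}}

```text
time_s: 7.7
position: [0.4624, 0.2865, 0.2386]
tcp_rot: [[0.039, 0.999, 0.002], [0.999, -0.039, 0.0], [0.0, 0.002, -1.0]]
force: [1.9, -3.7, -3.6]
opening: 0.203
```

Request:
{"name": "send_rows", "arguments": {"moves": [0,0,0,0,0.2,-0.05,-1,0,0,0,0,0,0,-1]}}

```text
time_s: 7.9
position: [0.4625, 0.2883, 0.2381]
tcp_rot: [[0.039, 0.999, 0.002], [0.999, -0.039, 0.0], [0.0, 0.002, -1.0]]
force: [3.6, -3.2, -4.6]
opening: 0.204
```

Request:
{"name": "send_rows", "arguments": {"moves": [0,0,0,0.05,0.25,-0.17,-1,0,0,0,0,0,0,-1]}}

```text
time_s: 8.1
position: [0.4626, 0.2917, 0.237]
tcp_rot: [[0.04, 0.999, 0.002], [0.999, -0.04, 0.002], [0.002, 0.001, -1.0]]
force: [1.4, -1.5, 1.3]
opening: 0.208
```

Request:
{"name": "send_rows", "arguments": {"moves": [0,0,0,0.05,0.25,-0.1,-1,0,0,0,0,0,0,-1]}}

```text
time_s: 8.3
position: [0.4628, 0.2942, 0.2362]
tcp_rot: [[0.039, 0.999, 0.001], [0.999, -0.039, 0.002], [0.002, 0.001, -1.0]]
force: [0.0, -0.5, 5.2]
opening: 0.201
```

Request:
{"name": "send_rows", "arguments": {"moves": [0,0,0,0,0.3,-0.05,-1,0,0,0,0,0,0,-1]}}

```text
time_s: 8.5
position: [0.4628, 0.2968, 0.2353]
tcp_rot: [[0.039, 0.999, 0.001], [0.999, -0.039, 0.001], [0.001, 0.001, -1.0]]
force: [-0.4, -0.9, 5.0]
opening: 0.205
```

Request:
{"name": "send_rows", "arguments": {"moves": [0,0,0,0,0.25,-0.08,-1,0,0,0,0,0,0,-1]}}

```text
time_s: 8.7
position: [0.4629, 0.2982, 0.2348]
tcp_rot: [[0.039, 0.999, 0.001], [0.999, -0.039, -0.002], [-0.002, 0.001, -1.0]]
force: [-0.1, -3.5, 7.3]
opening: 0.204
```

Request:
{"name": "send_rows", "arguments": {"moves": [0,0,0,0,0.2,0.0,-1,0,0,0,0,0,0,-1]}}

```text
time_s: 8.9
position: [0.4629, 0.2986, 0.2347]
tcp_rot: [[0.038, 0.999, 0.001], [0.999, -0.038, -0.005], [-0.005, 0.001, -1.0]]
force: [-0.0, -7.6, 8.4]
opening: 0.205
```

Tangential force at the tab is about 10 N with almost no further motion, so the lid is firmly on the buffer and well under 20 N. Releasing and lifting off.

Request:
{"name": "send_rows", "arguments": {"moves": [0,0,0,0,0,0,-0.3,0,0,0,0,0,0,0,0,0,0,0,0,0,0,0,0,0,0,0,0,0,0,0,0,0,0,0.5,0,0,0,0,0,0,1.5,0,0,0,0,0,0,2.5,0,0,0,0,0,0,2.5,0,0,0,0,0,-3,2,0,0,0,0,0,-4,0,0]}}

```text
time_s: 9.9
position: [0.4646, 0.2319, 0.3276]
tcp_rot: [[0.036, 0.999, 0.008], [0.999, -0.036, 0.003], [0.003, 0.008, -1.0]]
force: [0.6, -0.2, -0.4]
opening: 0.5
```

Run:
```python
from h import *
from rig import read_state
snap('e',(280,40,130,190),(130,160,160,120))
s=read_state();print(s['position'],s['opening'],s['force'],s['joint_positions'])
```

```text
side off 280 40 scale 3.0526315789473686
top off 130 160 scale 4.75
[0.46276062 0.2277642  0.32524695] 0.49868548391296236 [ 1.23856594 -0.17249631 -0.14928621] [13.8362876  15.20949606 89.67628581 -0.09965462 75.05836618 16.31742889]
```

View pics/side_e.png

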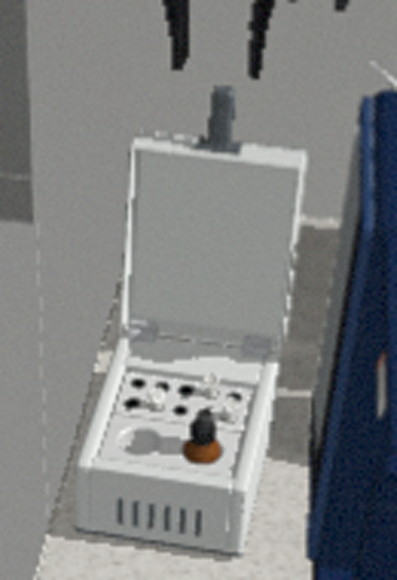

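View pics/top_e.png

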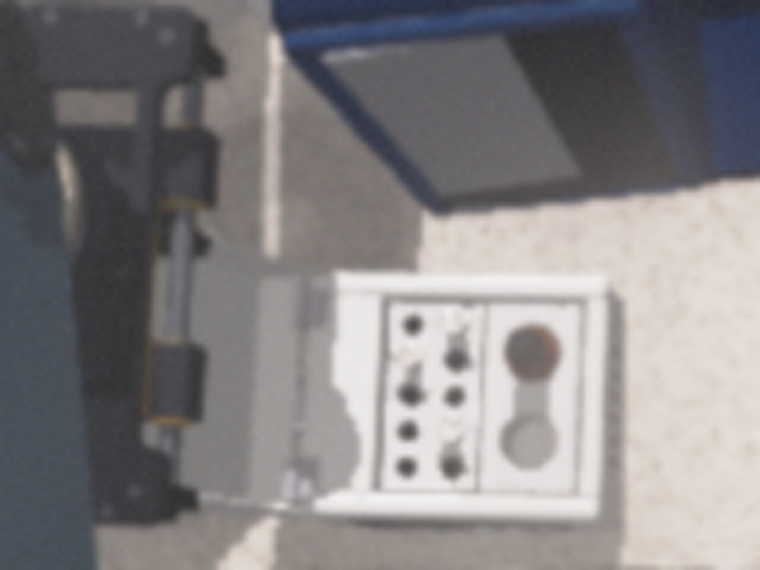

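Lid stands open on its own. Now I'll measure the well closely.

Run:
```python
from h import *
for n,(x,y,w,h) in(('side',(305,150,70,72)),('top',(200,210,70,62))):
    c=pickle.load(open(n+'_e.pkl','rb')); cv2.imwrite(f'pics/{n}_e2.png',cv2.resize(c['pixels'][y:y+h,x:x+w,::-1],None,fx=8,fy=8,interpolation=cv2.INTER_CUBIC))
```

```text
(no output)
```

View pics/side_e2.png

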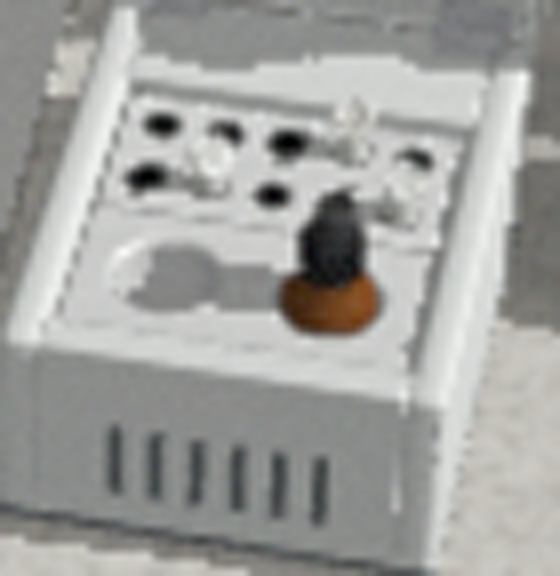

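View pics/top_e2.png

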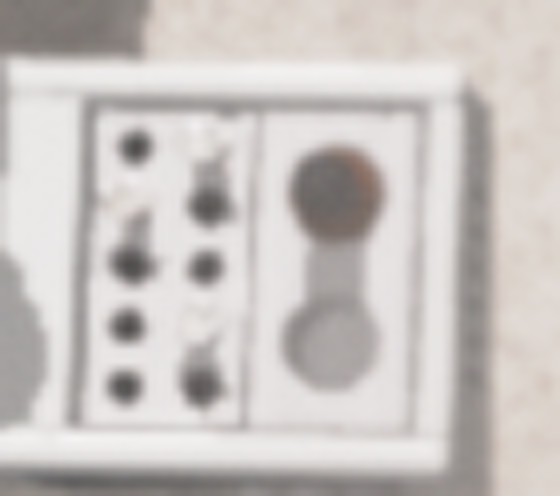

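```bash
cat > m.py <<'E'
from h import *
np.set_printoptions(precision=4,suppress=True)
s=lambda p:un(p,(305,150),8); t=lambda p:un(p,(200,210),8)
print('well top@.074',atz(T,t((330,343)),.074),'side@.074',atz(S,s((163,275)),.074), 'tri',tri(S,s((163,275)),T,t((330,343))))
print('neigh top@.086',atz(T,t((337,192)),.086))
for n,p in dict(bl=(257,112),br=(420,112),fr=(410,425),fl=(247,425)).items(): print('blk top',n,atz(T,t(p),.074))
for n,p in dict(fl=(108,208),bl=(440,248),fr=(62,318)).items(): print('blk side',n,atz(S,s(p),.074))
# project predicted circle extents
def ext(c,P,f,r=.0153):
    a=np.linspace(0,2*np.pi,90); q=proj(c,np.c_[P[0]+r*np.cos(a),P[1]+r*np.sin(a),np.full(90,P[2])])
    return q
for c,off,n in((S,(305,150),'side'),(T,(200,210),'top')):
    q=(ext(c,[.4324,.1405,.074],0)-off+.5)*8-.5; print(n,'pred ext',q.min(0),q.max(0))
E
python3 m.py
```

```text
well top@.074 [0.4324 0.124  0.074 ] side@.074 [0.431  0.1246 0.074 ] tri (array([0.4317, 0.1236, 0.0751]), array([ 0.23  , -0.0426,  0.077 ,  0.2423]))
neigh top@.086 [0.4783 0.1198 0.086 ]
blk top bl [0.5062 0.1474 0.074 ]
blk top br [0.5051 0.0957 0.074 ]
blk top fr [0.4062 0.0989 0.074 ]
blk top fl [0.4072 0.15   0.074 ]
blk side fl [0.4104 0.1503 0.074 ]
blk side bl [0.508  0.1503 0.074 ]
blk side fr [0.4057 0.1016 0.074 ]
side pred ext [124.0194 204.0484] [229.5008 274.7969]
top pred ext [229.0133 295.566 ] [326.1708 392.8296]
```

Run:
```python
from h import *
np.set_printoptions(precision=4,suppress=True)
def sil(c,x,y,part):
    a=np.linspace(0,2*np.pi,72,endpoint=False); P=[]
    for r,z in {'body':[(.0145,0),(.0145,.040)],'all':[(.0145,0),(.0145,.040),(.010,.044),(.010,.058),(.004,.067)]}[part]:
        P.append(np.c_[x+r*np.cos(a),y+r*np.sin(a),np.full(72,z)])
    q=proj(c,np.vstack(P)); return np.r_[q.min(0),q.max(0)]
# auto mask boxes
for c,n,(x0,y0,w,h) in((S,'side',(305,338,28,36)),(T,'top',(393,220,22,20))):
    p=c['pixels'][y0:y0+h,x0:x0+w].astype(int); am=(p[:,:,0]-p[:,:,2]>30)&(p.sum(2)<330); bk=p.max(2)<75
    m=am|bk; lab,k=cv2.connectedComponents(m.astype(np.uint8))[::-1]; 
    ys,xs=np.where(m); print(n,'mask box',xs.min()+x0,ys.min()+y0,xs.max()+x0,ys.max()+y0,m.sum(), 'amber centroid',np.where(am)[1].mean()+x0,np.where(am)[0].mean()+y0)
us=lambda p:un(p,(260,295),6); ut=lambda p:un(p,(350,175),6)
os=np.r_[us((309,283)),us((401,447))]; ot=np.r_[ut((287,294)),ut((359,366))]
print(os,ot)
f=lambda q:np.r_[sil(S,q[0],q[1],'all')-os,sil(T,q[0],q[1],'all')-ot]
r=least_squares(f,[.49,-.296]); print(r.x,r.fun)
for nm,(a) in dict(S=[0,1,2,3],T=[4,5,6,7]).items():
    rr=least_squares(lambda q:f(q)[a],[.49,-.296]); print(nm,rr.x)
```

```text
side mask box 312 343 326 368 303 amber centroid 318.77560975609754 360.1707317073171
top mask box 399 225 407 233 20 amber centroid 400.8125 229.0
[311.0833 341.75   326.4167 369.0833] [397.4167 223.5833 409.4167 235.5833]
[ 0.4899 -0.2949] [-0.1847 -0.0389  0.1241  0.612  -1.2818 -0.5438  0.5244  0.6318]
S [ 0.4898 -0.2943]
T [ 0.4899 -0.2959]
```

Request:
{"name": "send_rows", "arguments": {"moves": [0,0,-5.5,0.17,-3.27,0,0.2,0,0,-5.5,0.17,-3.27,0,0.2,0,0,-5.5,0.17,-3.27,0,0.2,0,0,-5.5,0.17,-3.27,0,0.2,0,0,-5.5,0.17,-3.27,0,0.2,0,0,-5.5,0.17,-3.27,0,0.2,0,0,-5.5,0.17,-3.27,0,0.2,0,0,-5.5,0.17,-3.27,0,0.2,0,0,-5.5,0.17,-3.27,0,0.2,0,0,-5.5,0.17,-3.27,0,0.2,0,0,-5.5,0.17,-3.27,0,0.2,0,0,-5.5,0.17,-3.27,0,0.2,0,0,-5.5,0.17,-3.27,0,0.2,0,0,-5.5,0.17,-3.27,0,0.2,0,0,-5.5,0.17,-3.27,-4,0.2,0,0,-5.5,0.17,-3.27,-4,0.2,0,0,0,0,0,-4,0.2,0,0,0,0,0,-4,0.2,0,0,0,0,0,-2.5,0.2,0,0,0,0,0,0,0.2]}}

```text
time_s: 12.0
position: [0.4877, -0.288, 0.1378]
tcp_rot: [[1.0, -0.005, -0.007], [-0.005, -1.0, 0.007], [-0.007, -0.007, -1.0]]
force: [-0.6, -0.0, 0.3]
opening: 0.598
```

Run:
```python
from h import *
from rig import read_state
snap('f',(240,260,140,160),(330,150,160,120))
s=read_state();print(s['position'],s['opening'],s['force'],s['joint_positions'],s['tcp_rot'])
```

```text
side off 240 260 scale 3.625
top off 330 150 scale 4.75
[ 0.49028836 -0.29019077  0.14185961] 0.6016559748603079 [-0.12870728 -0.81803786 -0.01616111] [-4.18660047e+01  3.20857354e+01  9.44959302e+01  2.49087818e-02
  5.34342006e+01  4.83706032e+01] [[ 9.99990370e-01 -4.38860968e-03  2.68449549e-05]
 [-4.38862119e-03 -9.99990271e-01  4.44812996e-04]
 [ 2.48925831e-05 -4.44926524e-04 -9.99999901e-01]]
```

View pics/side_f.png

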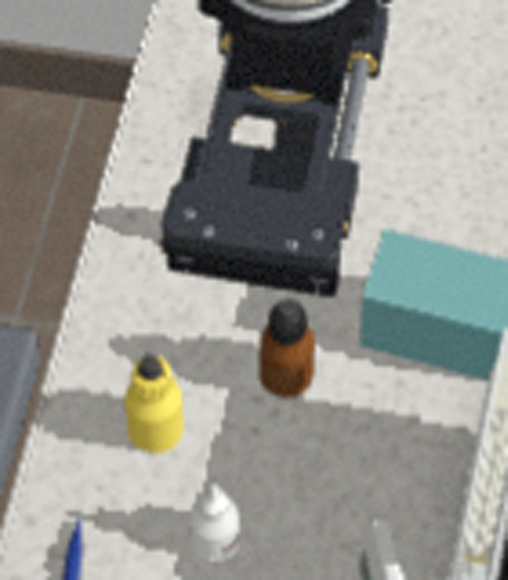

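View pics/top_f.png

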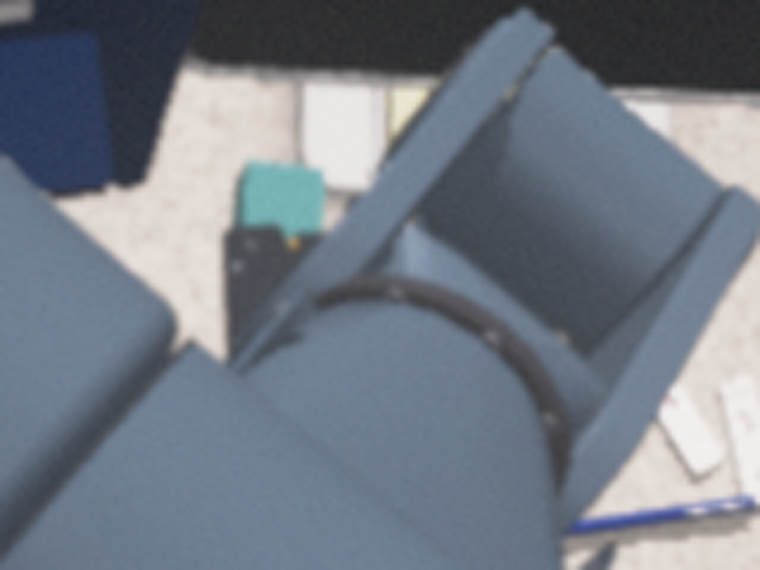

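Request:
{"name": "send_rows", "arguments": {"moves": [0,0,0,0,-0.5,-1,0.2,0,0,0,0,0,-2,0.2,0,0,0,0,0,-2,0.2,0,0,0,0,0,-2,0.2,0,0,0,0,0,-1.6,0.2,0,0,0,0,0,-0.8,0.2,0,0,0,0,0,0,0.2,0,0,0,0,0,0,0.2]}}

```text
time_s: 12.9
position: [0.4905, -0.296, 0.0487]
tcp_rot: [[1.0, -0.004, 0.002], [-0.004, -1.0, -0.001], [0.002, 0.001, -1.0]]
force: [-0.6, 0.3, 0.4]
opening: 0.596
```

Run:
```python
from h import *
from rig import read_state
snap('g',(260,270,110,120))
s=read_state();print(s['position'],s['opening'],s['force'])
```

```text
side off 260 270 scale 4.833333333333333
[ 0.49049615 -0.29606001  0.04888002] 0.6019463925791904 [-0.73054229 -0.13570253  0.62288104]
```

View pics/side_g.png

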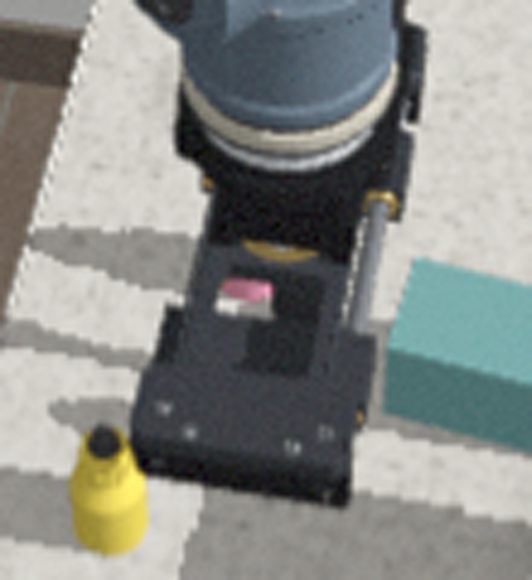

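Request:
{"name": "send_rows", "arguments": {"moves": [0,0,0,0,0,-0.25,0.2,0,0,0,0,0,0,-1,0,0,0,0,0,0,-1,0,0,0,0,0,0,-1,0,0,0,0,0,0,-1,0,0,0,0,0,0,-1,0,0,0,0,0,0,-1,0,0,0,0,0,0,-1,0,0,0,0,0,0,-1]}}

```text
time_s: 13.85
position: [0.4897, -0.2953, 0.0453]
tcp_rot: [[1.0, -0.005, -0.0], [-0.005, -1.0, 0.0], [-0.0, -0.0, -1.0]]
force: [0.2, -0.1, 0.3]
opening: 0.217
```

Request:
{"name": "send_rows", "arguments": {"moves": [0,0,0,0,0,0.8,-1,0,0,0,0,0,2,-1,0,0,0,0,0,3,-1,0,0,0,0,0,3.5,-1,0,0,0,0,0,3.5,-1,0,0,0,0,0,2,-1,0,0,0,0,0,0,-1]}}

```text
time_s: 14.55
position: [0.4914, -0.2968, 0.197]
tcp_rot: [[1.0, -0.004, 0.006], [-0.004, -1.0, -0.005], [0.006, 0.005, -1.0]]
force: [0.0, -0.7, -0.0]
opening: 0.219
```

Run:
```python
from h import *
from rig import read_state
snap('h',(240,230,140,160))
s=read_state();print(s['position'],s['opening'],s['force'])
```

```text
side off 240 230 scale 3.625
[ 0.49027626 -0.29583481  0.19486956] 0.2118563990384554 [-0.37495095 -0.56295624 -1.11221692]
```

View pics/side_h.png

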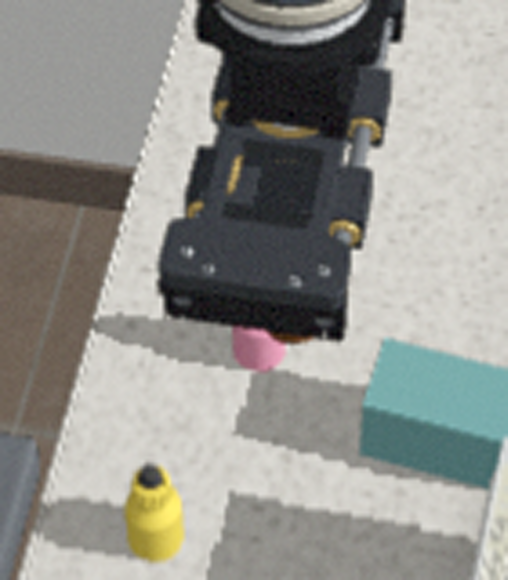

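Request:
{"name": "send_rows", "arguments": {"moves": [0,0,0,-0.2,1.5,0,-1,0,0,0,-0.48,3.5,0,-1,0,0,0,-0.48,3.5,0,-1,0,0,0,-0.48,3.5,0,-1,0,0,0,-0.48,3.5,0,-1,0,0,0,-0.48,3.5,0,-1,0,0,0,-0.48,3.5,0,-1,0,0,0,-0.48,3.5,0,-1,0,0,0,-0.48,3.5,0,-1,0,0,0,-0.48,3.5,0,-1,0,0,0,-0.48,3.5,0,-1,0,0,0,-0.48,3.5,0,-1,0,0,0,-0.33,2.0,0,-1,0,0,0,0,0,0,-1,0,0,0,0,0,0,-1]}}

```text
time_s: 16.1
position: [0.4299, 0.125, 0.1921]
tcp_rot: [[1.0, -0.003, -0.003], [-0.003, -1.0, -0.0], [-0.003, 0.0, -1.0]]
force: [-1.0, 0.0, -1.1]
opening: 0.213
```

Run:
```python
from h import *
from rig import read_state
snap('i',(280,60,130,170),(130,160,160,120))
s=read_state();print(s['position'],s['opening'],s['force'],s['tcp_rot'],s['joint_positions'])
```

```text
side off 280 60 scale 3.411764705882353
top off 130 160 scale 4.75
[0.43099311 0.12410196 0.1925762 ] 0.22084381860500138 [-0.24632465 -0.30217734 -0.394012  ] [[ 9.99985336e-01 -5.11106898e-03 -1.79009456e-03]
 [-5.11161989e-03 -9.99986890e-01 -3.03316875e-04]
 [-1.78852082e-03  3.12462710e-04 -9.99998352e-01]] [ 1.74448288e+00  1.94688594e+01  1.08405278e+02 -1.80253781e-02
  5.22289104e+01  9.20483964e+01]
```

View pics/side_i.png

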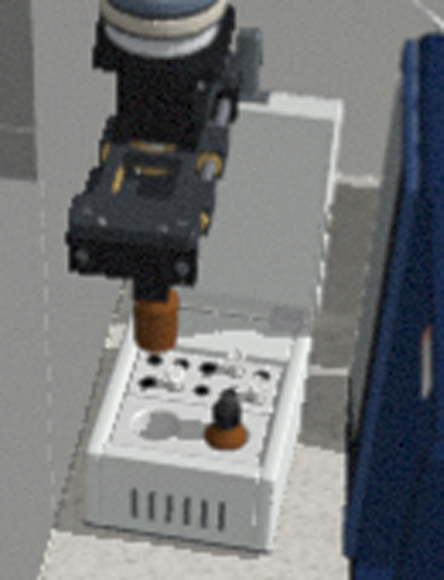

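View pics/top_i.png

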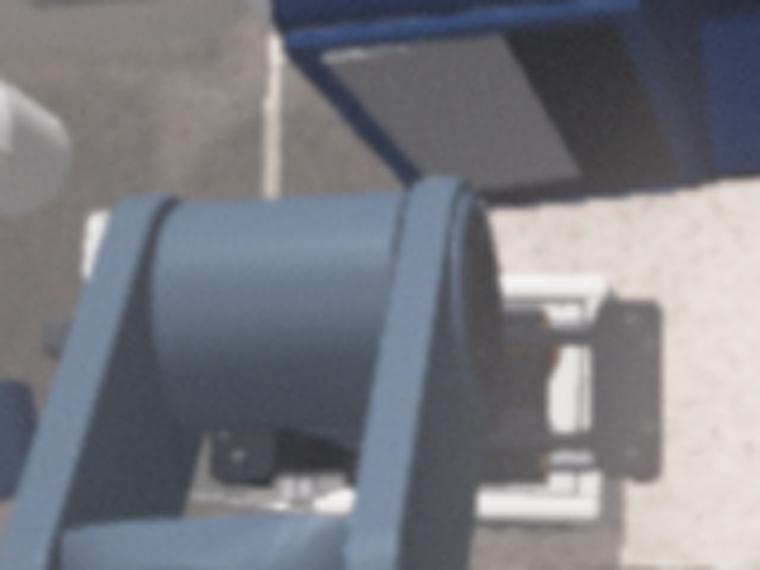

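Run:
```python
from h import *
c=pickle.load(open('side_i.pkl','rb'));x,y,w,h=310,130,60,60
cv2.imwrite('pics/side_i2.png',cv2.resize(c['pixels'][y:y+h,x:x+w,::-1],None,fx=9,fy=9,interpolation=cv2.INTER_CUBIC))
a=np.linspace(0,2*np.pi,72)
P=np.vstack([np.c_[.4312+.0145*np.cos(a),.1241+.0145*np.sin(a),np.full(72,z)] for z in(.1473,.188)])
q=(proj(c,P)-(x,y)+.5)*9-.5; print(q[:72].min(0),q[:72].max(0),q.min(0),q.max(0))
p=c['pixels'].astype(int)
for v in range(148,162):
    r=p[v,315:340]; d=r[:,0]-r[:,2]; print(v,d)
```

```text
[ 84.15671413 230.71735449] [202.25294778 307.28369053] [84.15671413 99.06808463] [206.2531419  307.28369053]
148 [ 6  9  5  8 24 36 40 38 30 32 27 44 31 30 79 95 94 41 -1  0  1  2  2  1
 -1]
149 [ 6  7  6  5 24 41 66 51 60 64 76 79 84 77 95 95 83 35  0 -1 -1  0  0  1
  1]
150 [ 5  8  5  3 24 43 49 44 63 71 74 79 84 86 93 92 79 37  4  1  1  3  3  1
 -1]
151 [ 6  7  5  6 23 44 59 45 48 64 68 77 80 78 83 88 68 17 -2 -3  0  1  2  1
  3]
152 [ 6  5  7  1 21 54 43 51 49 52 46 63 69 69 77 83 70 13 -2 -1 -1 -2 -2 -1
  1]
153 [ 7  6  4 -4 13 41 43 48 41 47 54 60 70 73 78 83 72 15 -2 -2 -1  0 -2  0
 -1]
154 [ 9  8  1 -2 13 43 41 42 47 50 52 60 63 66 76 85 73 18 -3  0 -2 -2  1 -1
 -1]
155 [10  7  3 -1 12 37 44 38 44 51 55 59 62 75 81 88 72 15  0 -1  0 -1  1 -3
 -3]
156 [ 8  6  0  0 12 44 52 52 50 41 54 59 64 68 74 79 70 10 -1  0  3  2 -2  0
 -2]
157 [ 8  3  1 -1  7 44 51 44 45 52 50 56 64 69 78 83 63  1 -2  0  1 -1  0  2
  0]
158 [ 9  2  0 -2 10 43 51 53 45 48 54 57 75 78 80 82 56 -1  2  1 -1  0  1  1
  1]
159 [ 6  0  0 -2 10 35 48 41 46 48 57 60 64 74 75 86 42 -3 -2  1  1  0 -1  0
  0]
160 [ 3 -2 -1  1  8 23 42 52 53 51 48 67 62 72 78 79 35 -1  0 -1  0  1  0  1
  1]
161 [ 3  1 -1  0  3 10 27 45 51 57 55 55 68 71 77 58 17 -1  1  1  0  0 -1  0
  1]
```

View pics/side_i2.png

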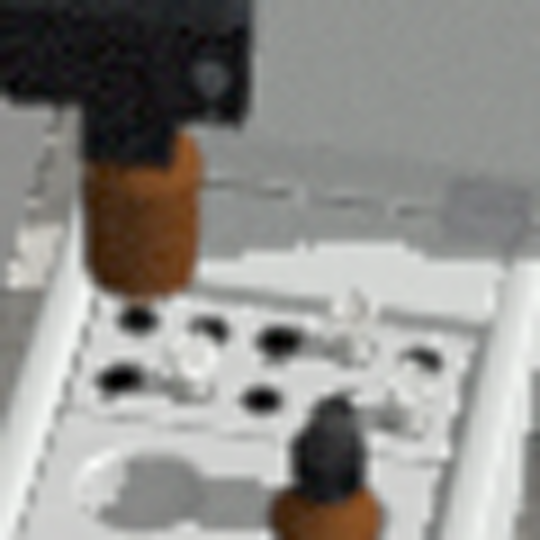

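Request:
{"name": "send_rows", "arguments": {"moves": [0,0,0,0.05,0,-1.5,-1,0,0,0,0,0,-1.5,-1,0,0,0,0,0,-1.5,-1,0,0,0,0,0,-1.5,-1,0,0,0,0,0,-0.7,-1,0,0,0,0,0,0,-1,0,0,0,0,0,0,-1]}}

```text
time_s: 16.9
position: [0.4324, 0.1242, 0.1264]
tcp_rot: [[1.0, -0.006, 0.0], [-0.006, -1.0, -0.0], [0.0, 0.0, -1.0]]
force: [0.9, -1.2, -0.5]
opening: 0.213
```

Run:
```python
from h import *
from rig import read_state
snap('j',(300,140,76,76))
s=read_state();print(s['position'],s['opening'],s['force'],s['tcp_rot'])
```

```text
side off 300 140 scale 7.631578947368421
[0.4326157  0.12433713 0.12670144] 0.21385621722796197 [ 0.39251606 -0.25949863 -0.35301811] [[ 9.99985864e-01 -5.22725354e-03  9.73596957e-04]
 [-5.22726448e-03 -9.99986338e-01  8.69081452e-06]
 [ 9.73538226e-04 -1.37799405e-05 -9.99999526e-01]]
```

View pics/side_j.png

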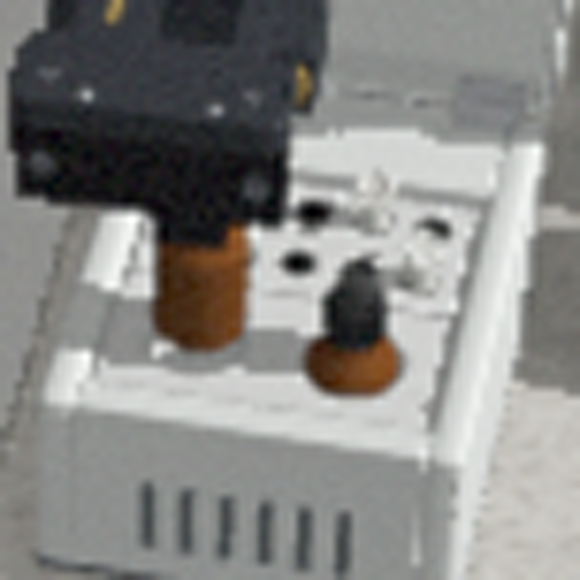

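Request:
{"name": "send_rows", "arguments": {"moves": [0,0,0,-0.05,0,-0.4,-1,0,0,0,0,0,-0.4,-1,0,0,0,0,0,0,-1]}}

```text
time_s: 17.25
position: [0.4313, 0.1247, 0.118]
tcp_rot: [[1.0, -0.004, -0.001], [-0.004, -1.0, -0.0], [-0.001, 0.0, -1.0]]
force: [-0.3, -0.4, -0.9]
opening: 0.217
```

Request:
{"name": "send_rows", "arguments": {"moves": [0,0,0,0,0,-0.2,-1,0,0,0,0,0,0,-1]}}

```text
time_s: 17.45
position: [0.4315, 0.1247, 0.1161]
tcp_rot: [[1.0, -0.004, -0.0], [-0.004, -1.0, 0.0], [-0.0, -0.0, -1.0]]
force: [0.1, -1.1, -0.9]
opening: 0.216
```

Request:
{"name": "send_rows", "arguments": {"moves": [0,0,0,0,0,-0.3,-1,0,0,0,0,0,0,-1]}}

```text
time_s: 17.65
position: [0.4314, 0.1247, 0.113]
tcp_rot: [[1.0, -0.005, -0.001], [-0.005, -1.0, 0.0], [-0.001, 0.0, -1.0]]
force: [-0.2, -0.3, -0.8]
opening: 0.216
```

Request:
{"name": "send_rows", "arguments": {"moves": [0,0,0,0,0,-0.3,-1,0,0,0,0,0,0,-1]}}

```text
time_s: 17.85
position: [0.4314, 0.1246, 0.11]
tcp_rot: [[1.0, -0.005, -0.001], [-0.005, -1.0, -0.0], [-0.001, 0.0, -1.0]]
force: [0.0, -0.6, -1.3]
opening: 0.22
```

Request:
{"name": "send_rows", "arguments": {"moves": [0,0,0,0,0,-0.4,-1,0,0,0,0,0,-0.4,-1,0,0,0,0,0,0,-1]}}

```text
time_s: 18.15
position: [0.4312, 0.1246, 0.1017]
tcp_rot: [[1.0, -0.005, -0.001], [-0.005, -1.0, -0.0], [-0.001, 0.0, -1.0]]
force: [0.7, -0.7, -0.9]
opening: 0.217
```

Request:
{"name": "send_rows", "arguments": {"moves": [0,0,0,0,0,-0.4,-1,0,0,0,0,0,-0.4,-1,0,0,0,0,0,0,-1]}}

```text
time_s: 18.45
position: [0.4312, 0.1246, 0.0937]
tcp_rot: [[1.0, -0.005, -0.001], [-0.005, -1.0, -0.0], [-0.001, 0.0, -1.0]]
force: [-0.6, 0.3, -0.3]
opening: 0.217
```

Run:
```python
from h import *
from rig import read_state
snap('k',(300,140,76,76))
s=read_state();print(s['position'],s['opening'],s['force'])
```

```text
side off 300 140 scale 7.631578947368421
[0.4313568  0.1246141  0.09393088] 0.22048394571572366 [0.02323296 0.38737458 0.07823926]
```

View pics/side_k.png

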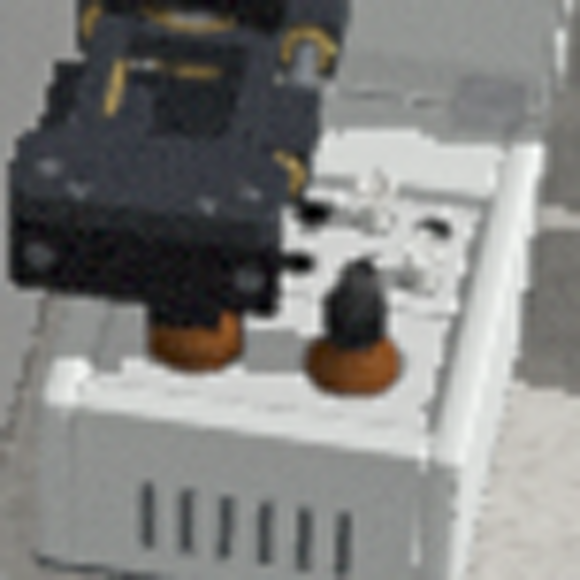

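Going in freely; about 6 mm to go.

Request:
{"name": "send_rows", "arguments": {"moves": [0,0,0,0,0,-0.3,-1,0,0,0,0,0,-0.2,-1,0,0,0,0,0,0,-1]}}

```text
time_s: 18.8
position: [0.4314, 0.1246, 0.089]
tcp_rot: [[1.0, -0.005, -0.0], [-0.005, -1.0, 0.0], [-0.0, -0.0, -1.0]]
force: [-0.1, -0.2, -0.2]
opening: 0.215
```

Request:
{"name": "send_rows", "arguments": {"moves": [0,0,0,0,0,-0.15,-1,0,0,0,0,0,0,-1]}}

```text
time_s: 19.0
position: [0.4315, 0.1246, 0.0877]
tcp_rot: [[1.0, -0.005, -0.0], [-0.005, -1.0, -0.0], [-0.0, 0.0, -1.0]]
force: [0.3, -0.5, 0.2]
opening: 0.215
```

Request:
{"name": "send_rows", "arguments": {"moves": [0,0,0,0,0,-0.1,-1,0,0,0,0,0,0,-1]}}

```text
time_s: 19.2
position: [0.4319, 0.1247, 0.0872]
tcp_rot: [[1.0, -0.005, 0.001], [-0.005, -1.0, 0.0], [0.001, -0.0, -1.0]]
force: [-0.0, -0.4, 3.1]
opening: 0.218
```

Request:
{"name": "send_rows", "arguments": {"moves": [0,0,0,0,0,-0.1,-1,0,0,0,0,0,0,-1]}}

```text
time_s: 19.4
position: [0.4321, 0.1247, 0.0871]
tcp_rot: [[1.0, -0.004, 0.002], [-0.004, -1.0, 0.0], [0.002, -0.0, -1.0]]
force: [-1.3, 1.3, 13.9]
opening: 0.222
```

Seated: Fz rises to 14 N at the expected height (0.087). Opening a little and lifting straight up.

Request:
{"name": "send_rows", "arguments": {"moves": [0,0,0,0,0,0.15,-1,0,0,0,0,0,0,-0.3,0,0,0,0,0,0,-0.3,0,0,0,0,0,0,-0.3,0,0,0,0,0,0,-0.3,0,0,0,0,0,0.5,-0.3,0,0,0,0,0,1.5,-0.3,0,0,0,0,0,3,-0.3,0,0,0,0,0,4,-0.3,0,0,0,0,0,4,-0.3,0,0,0,0,-4,2,-0.3,0,0,0,0,-4.5,0,-0.3,0,0,0,0,-4.5,0,-0.3,0,0,0,0,-4.5,0,-0.3,0,0,0,0,-4.5,0,-0.3,0,0,0,0,0,0,-0.3]}}

```text
time_s: 21.0
position: [0.4327, -0.1007, 0.2379]
tcp_rot: [[1.0, -0.011, 0.003], [-0.011, -1.0, -0.003], [0.003, 0.003, -1.0]]
force: [0.4, 0.8, 0.1]
opening: 0.351
```

Run:
```python
from h import *
from rig import read_state
snap('l',(280,60,130,170),(130,160,160,120))
s=read_state();print(s['position'],s['opening'],s['force'])
c=pickle.load(open('side_l.pkl','rb'));cv2.imwrite('pics/side_l2.png',cv2.resize(c['pixels'][145:215,305:375,::-1],None,fx=8,fy=8,interpolation=cv2.INTER_CUBIC))
```

```text
side off 280 60 scale 3.411764705882353
top off 130 160 scale 4.75
[ 0.43122094 -0.09608625  0.23730446] 0.34775398293706766 [0.63407219 0.62156719 0.44378985]
```

View pics/side_l.png

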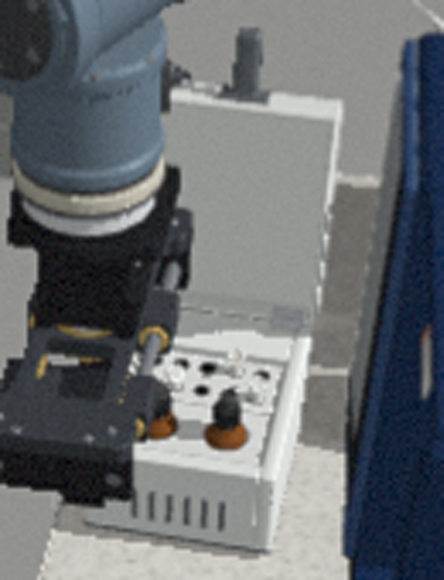

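View pics/side_l2.png

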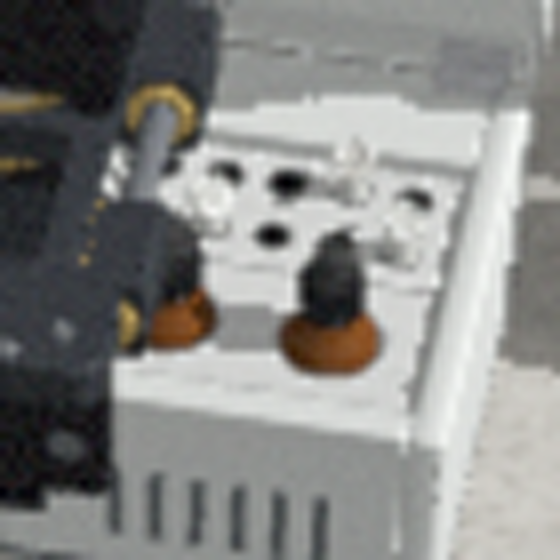

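View pics/top_l.png

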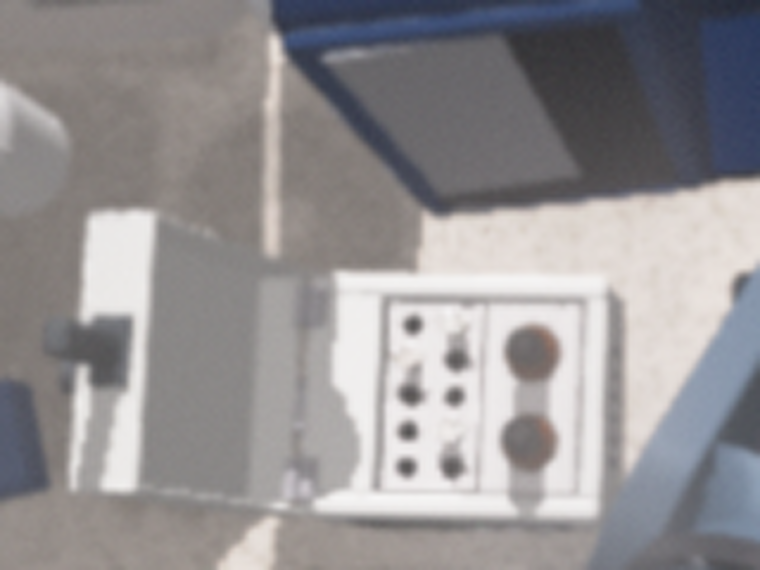

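Both bottles look alike in their wells in the top view ((528,442) and (532,350)), and the lid is still open. I'll move clear for a last full look.

Request:
{"name": "send_rows", "arguments": {"moves": [0,0,0,0,-4.5,0,-0.3,0,0,0,0,-4.5,0,-0.3,0,0,0,0,-4.5,0,-0.3,0,0,0,0,-4.5,0,-0.3,0,0,0,0,0,0,-0.3,0,0,0,0,0,0,-0.3]}}

```text
time_s: 21.7
position: [0.4315, -0.274, 0.2369]
tcp_rot: [[1.0, -0.004, -0.001], [-0.004, -1.0, 0.002], [-0.001, -0.002, -1.0]]
force: [0.3, 1.2, 0.1]
opening: 0.352
```

Run:
```python
from h import *
snap('m',(290,60,100,140))
c=pickle.load(open('side_m.pkl','rb'));cv2.imwrite('pics/side_m2.png',cv2.resize(c['pixels'][145:215,305:375,::-1],None,fx=8,fy=8,interpolation=cv2.INTER_CUBIC))
```

```text
side off 290 60 scale 4.142857142857143
```

View pics/side_m.png

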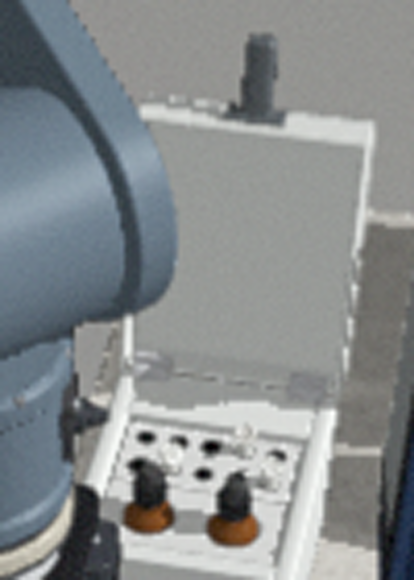

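View pics/side_m2.png

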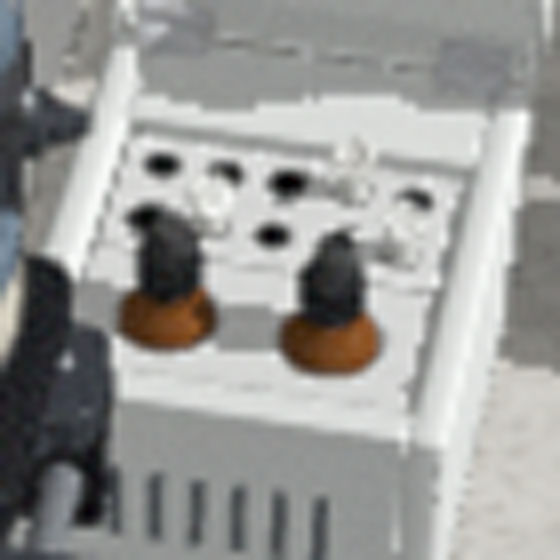

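Run:
```python
from h import *
x,a=.4604,-.035
def P(h,r,d):  # r along lid, d above
    y=-r*np.cos(h)+d*np.sin(h); z=r*np.sin(h)+d*np.cos(h); return [x-y*np.sin(a),.2395+y*np.cos(a),.08+z]
for h in(1.70,1.74,1.78,1.82,1.86): print(h,proj(S,P(h,.195,.018)),proj(T,P(h,.195,.018)))
print(262/4.143+290,(35)/4.143+60,'top', 58/4.75+130,338/4.75+160)
```

```text
1.7 [[351.67104294  72.22009936]] [[149.22554287 230.08559188]]
1.74 [[352.20898517  71.13083338]] [[146.02205649 230.17547309]]
1.78 [[352.72882124  70.1919266 ]] [[142.93029091 230.28749911]]
1.82 [[353.22978503  69.40303848]] [[139.95702453 230.42118334]]
1.86 [[353.7111783   68.76346782]] [[137.1084956  230.57597087]]
353.2391986483225 68.44798455225683 top 142.21052631578948 231.1578947368421
```

The lid stands at about 1.8 rad, matching where I felt the stop, and the bottle sits level with its neighbour. Handing in.

```bash
python3 -c "
from rig import *
print(hand_in())"
```

```text
the job is handed in; nothing more can be done
None
```

Both parts of the job are done and handed in at about 22 s of the 70 s allowed; `hand_in` reports no verdict.

- **Lid:** I pinched the tab, swung the lid open and felt the stop at about 1.8 rad. I pressed with about 10 N at the tab, above the 4 N that counts as firm and below the 20 N that counts as forced. After release the final pictures put the lid at roughly 1.78–1.83 rad, the same place within measuring error.
- **Bottle:** I picked the amber bottle by its cap. It went into the free front well without resistance until it met the bottom at the expected height (tool at 0.087 m), with a 14 N push. In the last pictures it stands upright and sticks out as far as the bottle in the rear well.
- **Left alone:** I did not touch the rear-well bottle, the dropper bottle, or the pink and yellow ones.

**Checks that disagreed:**
- While the lid was open, the hinge position from the first pictures was 1–2 mm off. This put up to about 8 N of sideways pull on the tab near the stop, and I allowed for it when judging the press.
- My first fit of the incubator had residuals of about 3 pixels at its lower edges, so I measured the well again after opening the lid. The two camera views then agreed to within 1.5 mm.
- The side camera could not see the cap grip because the gripper was in the way; I judged it by the finger opening and by the bottle being visible once lifted.

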